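# Build up a clarinet's mouthpiece end on the bench peg

## Robot

A 7-joint arm with a two-finger parallel gripper is mounted at the origin on the work surface. World frame = base frame: x ahead of the robot, y to its left, z up, the work surface at z = 0. Lengths are in m, angles in rad, forces in N, time in s.
With the tool pointing down it reaches from about 0.425 to 0.975 m from the base axis. Payload 16.7 kg.
Tool frame: the origin (TCP) lies on the centre line of the jaws, within the pads' length; the fingertips stand 8 mm ahead of it and the grasp point (between the pads) lies 11 mm behind it (bot.tip_extent is the distance from the TCP to the fingertips, in m); z points along the fingers, y is the line along which they close (so a half turn about z gives the same grasp; the last joint's range is limited). The gripper opens to 85 mm and grips with 20 to 120 N. Pads are 22 mm wide; open, the fingers measure 114 mm over their backs; the gripper's body (76 mm by 85 mm) begins 54 mm behind the grasp point. The pads swing forward as they close: fully open they stand 13 mm farther back than shut.
Start: joints at [-1.308, 0.426, 0.074, 1.606, -0.034, 1.111, -0.067], TCP at [0.27, 0.619, 0.239] pointing down, gripper open.
Joint ranges: [-2.85, 2.85], [-0.5, 2.14], [-1.23, 1.37], [0.21, 2.46], [-1.02, 4.16], [0.16, 2.05], [-2.73, 2.73]. Speed limits (rad/s): [1.89, 1.89, 2.39, 2.39, 3.01, 3.01, 3.01].

## Interface

Orientations are given as a rotation vector (axis times angle).
In Python, from workcell import status, get_image, camera_info, order, bot gives the robot as it stands.
- The arm moves only by the tool carry_out, never from a script. Its argument "rows" is a list of rows, each a list of 7 numbers: the shift along the tool's x, y, z in cm, then the turn, a rotation vector about the tool's x, y, z in rad, then the opening, from -1 (shut) to 1 (fully open). In form: [[x, y, z, wx, wy, wz, claw], ...]. A call has 1 to 10 rows; each row is the pose to reach, as a shift and turn from the pose commanded when the call began, along the tool's axes at that moment; what a row does not reach only later rows make up. A row lasts 1/10 s, in which the tool goes at most 50 mm and 8.59 degrees, less where a joint would pass 70% of its speed; a pose out of reach is approached as far as the arm can. A call with a gripper value outside its range is refused whole. The fingers move at their own pace and stop on an object; the grip force is fixed at half the most. Time passes only in rows, so rows that repeat a pose let the fingers close. It gives the time, the measured TCP pose, the force, the opening and the grip force at its end, in the units of the state.
- status.get_state(): the state, without advancing time (a new reading comes with each control period).
- get_image(name): name is "scene" or "top"; returns (picture, depth): 384x512x3 uint8, blue, green, red; 384x512 float32, m along the optical axis (not along the pixel's ray), 0 where there is no reading.
- camera_info(name): a dict with "fov_y" (degrees; the focal length in pixels is half the picture's height over the tangent of half this angle, whatever the lens; pixels are square), "cx", "cy" (the principal point, pixels), "extrinsics" (4x4, takes a point from camera to world coordinates). Camera axes: x right, y up, looking along -z (the intrinsics and any distortion apply to the point x, -y, -z); pixel columns grow to the right and rows downward; lengths in m; the calibration is good to about 2 mm. A picture is of the moment at which its call begins. camera_info takes no time and is no camera call.
- order.finish_job(): hands the job in; it is judged then, once.
The state is a dict: "clock": time; "q": joint angles; "joint_vel": joint speeds; "joint_torque": joint torques, N m; "tcp_pos": TCP position; "eef_rot": TCP orientation; "force": force on the tool from outside, world axes, zero at the start; "moment": the same for the moment, N m; "width": finger opening in m; "finger_force": force on a finger pad.
Only numpy, scipy, OpenCV 4.12 (cv2) and the standard library are available. Lean on these libraries where they do the work, as an engineer would, in place of code of your own. Each camera call takes 0.05 s, during which the arm holds its last target. There are 200 camera calls.

## Task

Put the clarinet's mouthpiece end together on the bench peg, in this order: stand the wooden barrel over the peg, push the mouthpiece's tenon fully home in the barrel, slip the ligature over the beak down onto the mouthpiece's collar, and last set the cap over the beak so that it rests on the ligature. Finish with everything upright, seated and let go. The beak's thin tip chips easily, so never let the mouthpiece fall over or ram the ligature or cap down on it, and leave the screwdriver, oil bottle and pad tray where they are.

Things in the scene. Friction and masses are not known exactly. Their poses are not given: they have to be found in the camera images.
- stand_seat (a point): Bench stand: turned wooden disc 110 mm across, 18 high, fixed to the bench, with a conical wooden peg in its middle, 28 tall, 20 across at its foot, 4 at its tip. This point is on the peg's axis at the disc's upper face (18 above the bench), where the barrel's foot rests; z up.
- barrel: Clarinet barrel, standing: dark brown wooden tube with a silver ring at each end, 66 mm tall, 33 across; both ends alike. Each end has a socket 23 across, 17 deep; the bore between is 15 across. Origin: centre of its lower end, z along its axis, up. About 70 g. In place its origin is at stand_seat.
- mouthpiece: Black clarinet mouthpiece, standing beak up, 89 mm tall. From below: tenon 20.5 across, bevelled; collar 33 across from 16 to 24; round body 27.5 across at 24, 26 at 47 (grip here); then a wedge beak to a thin tip (13 wide in y, at x 3 to 6). Origin: centre of tenon's lower end, z up its axis, flat side +x. Fully home its origin is 50 above the barrel's; play 1.2 all round. About 35 g.
- ligature: Brass band (ring), axis upright, 24 mm high, 29.5 across inside, 33 outside, with two small screws standing out on its +x side to 23.5 from the axis (24 wide in y). Origin: centre of its lower edge, z up its axis. Grip it across y. In place its lower edge is on the collar, 24 above the mouthpiece's origin; any turn about the axis will do. About 20 g.
- cap: Mouthpiece cap: silver metal thimble, mouth down, 50 mm tall, 33.5 across at its mouth, tapering to 24 at its closed top with a small dark vent hole; inside 28.5 across at the mouth, 47 deep. Origin: centre of its mouth (lower edge), z up its axis. In place its mouth rests on the ligature's upper edge, 48 above the mouthpiece's origin. About 25 g.
- screwdriver: Bystander: small screwdriver with a green handle, 160 mm long, lying on the bench beyond the work. Leave alone. Origin under its middle, x along its length towards the tip.
- oil_bottle: Bystander: small key-oil bottle with a black cap, 36 across and 75 tall, standing. Leave alone. Origin at the centre of its foot, z up.
- pad_tray: Bystander: shallow wooden tray of leather key pads, 90 x 130 x 22. Leave alone. Origin at the centre of its underside, z up.
Mind the look-alikes: they are no part of the job. Of the things shaped like the part that bears stand_seat, the wooden one is meant. Leave any blue look-alike of the cap alone.

How it is judged:
On the way, in this order (a step that is already met when the one before it is completed fails the run):
1. the barrel stands home over the peg (horizontal distance between barrel and stand_seat below 0.004 m and z of barrel in the frame of stand_seat between -0.003 and 0.003 m and angle between barrel's own z axis and vertical below 0.06 rad and contact force between the fingers and barrel below 0.05 N), for 0.2 s.
2. the mouthpiece is home in the barrel (horizontal distance between barrel and stand_seat below 0.004 m and z of barrel in the frame of stand_seat between -0.003 and 0.003 m and angle between each of barrel, mouthpiece's own z axis and vertical below 0.06 rad and z of mouthpiece in the frame of barrel between 0.047 and 0.053 m and horizontal distance between mouthpiece and barrel below 0.004 m and contact force between the fingers and mouthpiece below 0.05 N), for 0.2 s.
3. the ligature rests on the mouthpiece's collar (horizontal distance between barrel and stand_seat below 0.004 m and z of barrel in the frame of stand_seat between -0.003 and 0.003 m and angle between each of barrel, mouthpiece's own z axis and vertical below 0.06 rad and z of mouthpiece in the frame of barrel between 0.047 and 0.053 m and horizontal distance between mouthpiece and barrel below 0.004 m and z of ligature in the frame of mouthpiece between 0.021 and 0.027 m and horizontal distance between ligature and mouthpiece below 0.004 m and angle between ligature's own z axis and vertical below 0.12 rad and contact force between the fingers and ligature below 0.05 N), for 0.2 s.
4. the cap is over the beak and rests on the ligature (horizontal distance between barrel and stand_seat below 0.004 m and z of barrel in the frame of stand_seat between -0.003 and 0.003 m and angle between each of barrel, mouthpiece's own z axis and vertical below 0.06 rad and z of mouthpiece in the frame of barrel between 0.047 and 0.053 m and horizontal distance between mouthpiece and barrel below 0.004 m and z of ligature in the frame of mouthpiece between 0.021 and 0.027 m and horizontal distance between ligature and mouthpiece below 0.004 m and angle between each of ligature, cap's own z axis and vertical below 0.12 rad and z of cap in the frame of mouthpiece between 0.045 and 0.0515 m and horizontal distance between cap and mouthpiece below 0.005 m and contact force between the fingers and cap below 0.05 N), for 0.2 s.
At the end, for the whole second after the job is handed in: Barrel on the stand (4 mm of the peg's axis, 3 mm in height); mouthpiece home in it (47-53 mm above it), ligature (21-27) and cap (45-51.5) above the mouthpiece's origin, 4-5 mm of its axis; tilts under 0.06 (ligature, cap 0.12) rad; all released and at rest (horizontal distance between barrel and stand_seat below 0.004 m and z of barrel in the frame of stand_seat between -0.003 and 0.003 m and angle between each of barrel, mouthpiece's own z axis and vertical below 0.06 rad and z of mouthpiece in the frame of barrel between 0.047 and 0.053 m and horizontal distance between mouthpiece and barrel below 0.004 m and z of ligature in the frame of mouthpiece between 0.021 and 0.027 m and horizontal distance between ligature and mouthpiece below 0.004 m and angle between each of ligature, cap's own z axis and vertical below 0.12 rad and z of cap in the frame of mouthpiece between 0.045 and 0.0515 m and horizontal distance between cap and mouthpiece below 0.005 m and linear speed of each of barrel, mouthpiece, ligature, cap below 0.02 m/s); the robot touches nothing.
It fails at once if the mouthpiece falls over (angle between mouthpiece's own z axis and vertical above 0.7 rad).
It fails at once if the ligature or the cap is pressed hard against the mouthpiece (contact force between any of ligature, cap and mouthpiece above 35 N).
It fails at once if the screwdriver is moved by more than 30 mm (distance of screwdriver from where it was at the start of the episode above 0.03 m).
It fails at once if the oil bottle is moved by more than 30 mm (distance of oil_bottle from where it was at the start of the episode above 0.03 m).
It fails at once if the pad tray is moved by more than 30 mm (distance of pad_tray from where it was at the start of the episode above 0.03 m).
It also fails if it takes over 136 s, if anything falls off the work surface, if the arm or the gripper's body presses on something with over 40 N, if the wrist force passes 120 N, or if a joint passes its speed limit or range.

## Working session

There is one attempt and no reset: what is moved stays moved. The work goes in short steps, Python scripts to look and compute and a tool call to move; the robot and the scene stay as the last step left them, time stands still between calls to the robot, and variables do not carry over. Pictures are saved under pics/ and viewed, at most 15 in all, crops included, and the job is handed in when it is done.

Besides the shell and the picture viewer there is one more tool, called after "Emit:" as name([rows], argument=value, ...), one row to a line, values as JSON. carry_out: Moves the arm, as the interface text tells. Its arguments: {"type":"object","properties":{"rows":{"type":"array","items":{"type":"array","items":{"type":"number"}}}},"required":["rows"]}

```bash
ls; mkdir -p pics
python3 - <<'E'
from workcell import status,get_image,camera_info,bot
import cv2,numpy as np
s=status.get_state();print({k:np.round(v,3) for k,v in s.items()})
for n in("scene","top"):
    im,d=get_image(n);cv2.imwrite(f"pics/{n}0.png",im);np.save(f"pics/{n}0.npy",d)
    print(n,camera_info(n),(d==0).mean())
E
```

```text
pics
{'clock': np.float64(0.0), 'q': array([-1.308,  0.427,  0.074,  1.607, -0.034,  1.111, -0.067]), 'joint_vel': array([-0.   ,  0.   , -0.001, -0.001,  0.   ,  0.002, -0.   ]), 'joint_torque': array([-1.0000e-03, -9.4983e+01,  3.7600e+00, -4.6352e+01,  1.9000e-02,
        1.0000e-02,  0.0000e+00]), 'tcp_pos': array([0.27 , 0.618, 0.239]), 'eef_rot': array([-6.420e-01, -3.075e+00,  2.000e-03]), 'force': array([-1.163,  0.816, -0.221]), 'moment': array([-0.012, -0.019, -0.043]), 'finger_force': np.float64(0.0), 'width': np.float64(0.085)}
scene {'fov_y': 56.099930539979546, 'cx': 254.91878131056552, 'cy': 195.88559236999978, 'extrinsics': array([[ 0.10808488, -0.50571841,  0.85590101,  1.3010306 ],
       [ 0.99396424,  0.07123804, -0.08342801, -0.08880075],
       [-0.01878163,  0.85975231,  0.51036577,  0.48383679],
       [ 0.        ,  0.        ,  0.        ,  1.        ]])} 0.003957112630208333
top {'fov_y': 45.10672966110953, 'cx': 256.1158323098128, 'cy': 186.92907680453536, 'extrinsics': array([[-0.05815201,  0.97364387, -0.22053563,  0.31748938],
       [-0.99829977, -0.05759735,  0.00895017,  0.00730864],
       [-0.00398799,  0.22068114,  0.97533785,  1.33147434],
       [ 0.        ,  0.        ,  0.        ,  1.        ]])} 0.004094441731770833
```

View pics/scene0.png

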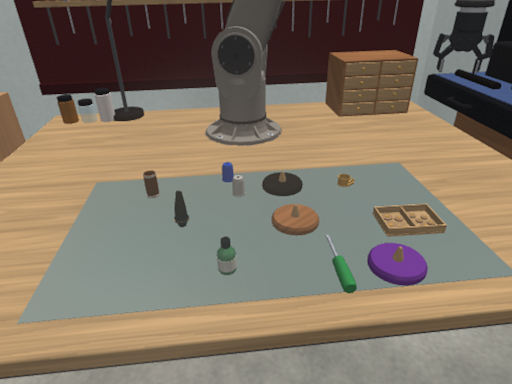

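View pics/top0.png

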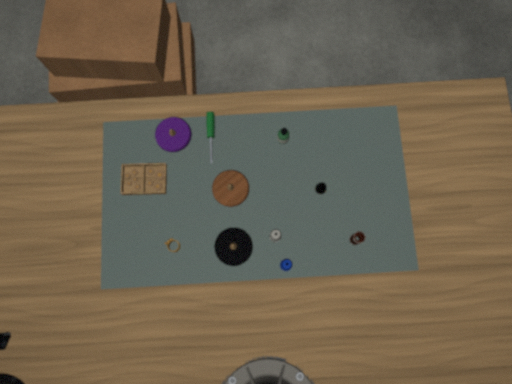

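The scene view shows the barrel (151,184), mouthpiece (181,208), silver cap (238,186), ligature (345,180) and wooden stand (296,217). In the top view they are at (357,238), (321,188), (276,235), (173,244) and (230,188). The look-alikes are the purple and black stands and the blue cap. Next I'll zoom in on the parts.

Run:
```python
import cv2,numpy as np
T=cv2.imread("pics/top0.png");S=cv2.imread("pics/scene0.png")
def c(i,u,v,r=20): return cv2.resize(i[v-r:v+r,u-r:u+r],(260,260),interpolation=cv2.INTER_NEAREST)
a=np.hstack([c(T,173,244),c(T,321,188),c(T,357,238)]);b=np.hstack([c(S,345,180),c(S,181,208),c(S,238,186)])
cv2.imwrite("pics/m0.png",np.vstack([a,b]))
```

```text
(no output)
```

View pics/m0.png

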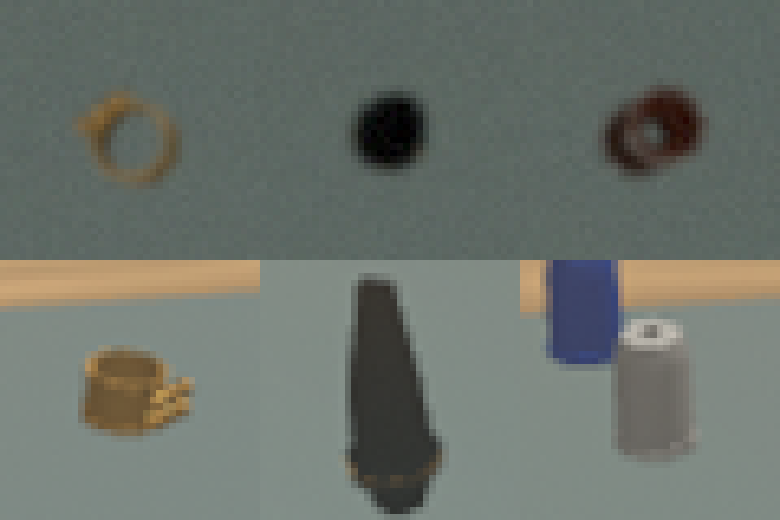

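```bash
cat > h.py <<'E'
import cv2,numpy as np
from workcell import status,get_image,camera_info
def K(n):
    c=camera_info(n);f=192/np.tan(np.radians(c["fov_y"]/2));return f,c["cx"],c["cy"],np.array(c["extrinsics"])
def ray(n,u,v):
    f,cx,cy,E=K(n);d=np.array([(u-cx)/f,-(v-cy)/f,-1.]);return E[:3,3],E[:3,:3]@d
def plane(n,u,v,z):
    o,d=ray(n,u,v);return o+d*(z-o[2])/d[2]
def proj(n,p):
    f,cx,cy,E=K(n);q=E[:3,:3].T@(np.asarray(p)-E[:3,3]);return np.array([cx-f*q[0]/q[2],cy+f*q[1]/q[2]])
def cloud(n,d):
    f,cx,cy,E=K(n);v,u=np.mgrid[:384,:512]
    P=np.stack([(u-cx)/f*d,-(v-cy)/f*d,-d],-1);return P@E[:3,:3].T+E[:3,3]
E
python3 - <<'E'
from h import *
B={"lig":(173,244),"mp":(321,188),"bar":(357,238),"cap":(276,235),"stand":(230,188)}
BS={"lig":(345,180),"mp":(181,208),"bar":(151,184),"cap":(238,186),"stand":(296,217)}
for n,D in(("top",B),("scene",BS)):
    C=cloud(n,np.load(f"pics/{n}0.npy"))
    print(n,"mat z",np.median(C[200:230,280:340,2]) if n=="top" else np.median(C[235:260,260:330,2]))
    for k,(u,v) in D.items():
        r=26 if k=="stand" else 14 if n=="top" else 26
        P=C[v-r:v+r,u-r:u+r].reshape(-1,3);P=P[(P[:,2]>.006)&(P[:,2]<.12)]
        for a,b in((.006,.02),(.02,.05),(.05,.08),(.08,.1)):
            q=P[(P[:,2]>a)&(P[:,2]<b)]
            if len(q)>2: print(k,(a,b),len(q),"min",q.min(0).round(4)[:3],"max",q.max(0).round(4),"mid",((q.min(0)+q.max(0))/2).round(4)[:2],"mean",q.mean(0).round(4)[:2])
E
```

```text
top mat z 0.0003908173437450202
lig (0.006, 0.02) 51 min [0.4374 0.2046 0.006 ] max [0.4975 0.2795 0.02  ] mid [0.4675 0.242 ] mean [0.4646 0.2435]
lig (0.02, 0.05) 35 min [0.4447 0.2223 0.02  ] max [0.4825 0.2615 0.0264] mid [0.4636 0.2419] mean [0.4618 0.2422]
mp (0.006, 0.02) 21 min [ 0.5612 -0.2273  0.0061] max [ 0.6394 -0.1569  0.0194] mid [ 0.6003 -0.1921] mean [ 0.5941 -0.1927]
mp (0.02, 0.05) 51 min [ 0.5844 -0.2068  0.0207] max [ 0.6138 -0.175   0.0499] mid [ 0.5991 -0.1909] mean [ 0.5938 -0.1866]
mp (0.05, 0.08) 41 min [ 0.5882 -0.2025  0.0515] max [ 0.6095 -0.1795  0.08  ] mid [ 0.5988 -0.191 ] mean [ 0.5957 -0.1891]
mp (0.08, 0.1) 16 min [ 0.5914 -0.1976  0.0804] max [ 0.6004 -0.1817  0.0916] mid [ 0.5959 -0.1897] mean [ 0.5957 -0.189 ]
bar (0.006, 0.02) 24 min [ 0.4171 -0.3195  0.006 ] max [ 0.4901 -0.2489  0.017 ] mid [ 0.4536 -0.2842] mean [ 0.4537 -0.2744]
bar (0.02, 0.05) 55 min [ 0.4328 -0.2902  0.0205] max [ 0.461  -0.2628  0.0499] mid [ 0.4469 -0.2765] mean [ 0.4476 -0.2753]
bar (0.05, 0.08) 87 min [ 0.4328 -0.2945  0.05  ] max [ 0.4634 -0.2622  0.0711] mid [ 0.44
[... 1824 characters left out ...]
.1984  0.0801] max [ 0.5972 -0.1948  0.0904] mid [ 0.5936 -0.1966] mean [ 0.5945 -0.1966]
cap (0.006, 0.02) 124 min [ 0.388  -0.0927  0.0062] max [0.4884 0.019  0.0199] mid [ 0.4382 -0.0369] mean [ 0.4463 -0.0535]
cap (0.02, 0.05) 249 min [ 0.3747 -0.0919  0.02  ] max [ 0.4877 -0.0384  0.05  ] mid [ 0.4312 -0.0651] mean [ 0.4429 -0.0646]
cap (0.05, 0.08) 56 min [ 0.3776 -0.0871  0.05  ] max [ 0.4824 -0.0429  0.0528] mid [ 0.43  -0.065] mean [ 0.4343 -0.0639]
stand (0.006, 0.02) 1059 min [0.4858 0.0137 0.006 ] max [0.6741 0.1228 0.02  ] mid [0.58   0.0683] mean [0.623  0.0657]
stand (0.02, 0.05) 145 min [0.5722 0.0233 0.02  ] max [0.6629 0.1179 0.0486] mid [0.6175 0.0706] mean [0.6243 0.0684]
```

Run:
```python
from h import *
from scipy.optimize import least_squares as LS
rs={"bar":((.448,-.2785),.01,.058,lambda z:0*z+.0165),
"mp":((.599,-.191),.026,.045,lambda z:.01375-(z-.024)*.00075/.023),
"cap":((.4725,-.051),.008,.046,lambda z:.01675-z*.00475/.05),
"lig":((.460,.2385),.006,.022,lambda z:0*z+.0165),
"peg":((.619,.07),.024,.042,lambda z:.010-(z-.018)*.008/.028)}
for n in("top","scene"):
    C=cloud(n,np.load(f"pics/{n}0.npy")).reshape(-1,3)
    for k,(c,a,b,r) in rs.items():
        P=C[(C[:,2]>a)&(C[:,2]<b)];P=P[np.hypot(*(P[:,:2]-c).T)<(.024)]
        s=LS(lambda x:np.hypot(*(P[:,:2]-x).T)-r(P[:,2]),c,loss="soft_l1",f_scale=.001)
        print(n,k,len(P),s.x.round(4),np.abs(s.fun).mean().round(4))
    P=C[(C[:,2]>.004)&(C[:,2]<.024)];P=P[np.hypot(P[:,0]-.619,P[:,1]-.07)<.065]
    print(n,"disc",cv2.minEnclosingCircle((P[(P[:,2]>.014)][:,:2]*1000).astype(np.float32)))
    # ligature
    P=C[(C[:,2]>.006)&(C[:,2]<.03)];P=P[np.hypot(P[:,0]-.46,P[:,1]-.24)<.03]
    rr=np.hypot(P[:,0]-.460,P[:,1]-.2385);Q=P[rr>.0195]
    print(n,"screws",len(Q),Q.mean(0).round(4),np.degrees(np.arctan2(Q[:,1]-.2385,Q[:,0]-.460)).round())
# colour: top view ligature/cap hole
T=cv2.imread("pics/top0.png")
S=cv2.imread("pics/scene0.png")
def blob(m,u,v,r):
    ys,xs=np.nonzero(m[v-r:v+r,u-r:u+r]);return xs.mean()+u-r,ys.mean()+v-r,len(xs)
d=T.astype(int)
u,v,k=blob((d[...,2]-d[...,0]>40),230,188,26);print("disc colour",u,v,k,plane("top",u,v,.018))
u,v,k=blob((d[...,2]-d[...,0]>15),173,244,14);print("lig colour",u,v,k,plane("top",u,v,.014))
```

```text
top bar 81 [ 0.4507 -0.2735] 0.0038
top mp 19 [ 0.6002 -0.1918] 0.0005
top cap 51 [ 0.4712 -0.0509] 0.0016
top lig 52 [0.461  0.2395] 0.0023
top peg 23 [0.6193 0.0689] 0.0015
top disc ((620.1441040039062, 69.44158172607422), 53.86774826049805)
top screws 17 [0.4714 0.2509 0.0161] [   9.   -6.   26.   19.   11.   30.   52.   46.   57.   68.   66.   63.
   75.   73.   70.  114. -116.]
scene bar 209 [ 0.4457 -0.2801] 0.001
scene mp 88 [ 0.598  -0.1927] 0.0008
scene cap 160 [ 0.4719 -0.053 ] 0.0011
scene lig 118 [0.4591 0.2402] 0.002
scene peg 54 [0.6199 0.0685] 0.0011
scene disc ((620.8866577148438, 68.60784149169922), 53.03185272216797)
scene screws 19 [0.4682 0.2541 0.0146] [163. 168.  69.  71.  48.  65.  69.  43.  61.  69.  71.  24.  63.  68.
  72.  55.  27.  44.   8.]
disc colour 230.03398558187433 187.8887744593203 971 [0.6161066  0.07124718 0.018     ]
lig colour 172.1359223300971 244.6601941747573 103 [0.46146022 0.24339607 0.014     ]
```

```bash
cat >> h.py <<'E'
from scipy.spatial.transform import Rotation as R
def goal(x,y,z,ang,start=None):
    """tool shift (cm) and rotvec to TCP (x,y,z), pointing down, tool y at ang deg; start=(x,y,z,ang)"""
    def rot(a):
        a=np.radians(a);ty=np.array([np.cos(a),np.sin(a),0]);tz=np.array([0,0,-1.]);return R.from_matrix(np.stack([np.cross(ty,tz),ty,tz],1))
    if start is None:
        s=status.get_state();p,r=np.array(s["tcp_pos"]),R.from_rotvec(s["eef_rot"])
    else: p,r=np.array(start[:3]),rot(start[3])
    print("shift",(r.inv().apply(np.array([x,y,z])-p)*100).round(2),"turn",(r.inv()*rot(ang)).as_rotvec().round(3))
def st():
    s=status.get_state();r=R.from_rotvec(s["eef_rot"]).as_matrix()
    print("t",round(s["clock"],2),"p",np.round(s["tcp_pos"],4),"yang",np.degrees(np.arctan2(r[1,1],r[0,1])).round(2),"tz",r[:,2].round(4),"F",np.round(s["force"],1),"w",round(s["width"],4),"ff",round(float(s["finger_force"]),1))
E
python3 -c "
from h import *
st();goal(.6,.1,.24,90);goal(.4465,-.279,.17,90,(.6,.1,.24,90))"
```

```text
t 0.1 p [0.27   0.6182 0.2387] yang 66.41 tz [-4.0e-04 -1.1e-03 -1.0e+00] F [ 0.4  0.9 -0.1] w 0.0851 ff 0.0
shift [-50.98 -34.29  -0.09] turn [-0.001 -0.    -0.412]
shift [ 15.35 -37.9    7.  ] turn [0. 0. 0.]
```

Emit:
carry_out([
  [-51,-34.3,0,0,0,-0.412,1],
  [-51,-34.3,0,0,0,-0.412,1],
  [-51,-34.3,0,0,0,-0.412,1],
  [-51,-34.3,0,0,0,-0.412,1],
  [-51,-34.3,0,0,0,-0.412,1],
  [-51,-34.3,0,0,0,-0.412,1],
  [-51,-34.3,0,0,0,-0.412,1],
  [-51,-34.3,0,0,0,-0.412,1],
  [-51,-34.3,0,0,0,-0.412,1],
  [-51,-34.3,0,0,0,-0.412,1],
])

```text
clock: 1.1
tcp_pos: [0.5393, 0.1948, 0.2393]
eef_rot: [0.0, -3.142, -0.0]
force: [0.1, 1.1, -0.1]
width: 0.0856
finger_force: 0.0
```

```bash
python3 -c "
from h import *
st();goal(.4465,-.279,.17,90)"
```

```text
t 1.1 p [0.5393 0.1948 0.2393] yang 90.02 tz [-1.e-04  0.e+00 -1.e+00] F [ 0.1  1.1 -0.1] w 0.0856 ff 0.0
shift [  9.3  -47.38   6.93] turn [ 0. -0.  0.]
```

Emit:
carry_out([
  [9,-43,0,0,0,0,1],
  [9,-43,0,0,0,0,1],
  [9,-43,0,0,0,0,1],
  [9,-43,0,0,0,0,1],
  [9,-43,0,0,0,0,1],
  [9,-43,0,0,0,0,1],
  [9,-43,0,0,0,0,1],
  [9,-43,0,0,0,0,1],
  [9,-43,0,0,0,0,1],
  [9,-43,0,0,0,0,1],
])

```text
clock: 2.1
tcp_pos: [0.4467, -0.2383, 0.2394]
eef_rot: [-0.01, -3.141, 0.002]
force: [-0.0, 0.4, -0.4]
width: 0.0853
finger_force: 0.0
```

Emit:
carry_out([
  [0,0,0,0,0,0,1],
  [0,0,0,0,0,0,1],
  [0,0,0,0,0,0,1],
])

```text
clock: 2.4
tcp_pos: [0.4491, -0.2321, 0.2392]
eef_rot: [0.003, -3.141, -0.0]
force: [0.2, -1.0, 0.6]
width: 0.0858
finger_force: 0.0
```

```bash
python3 -c "
from h import *
st();goal(.4465,-.279,.12,90)"
```

```text
t 2.4 p [ 0.4491 -0.2321  0.2392] yang 90.12 tz [-2.e-04  3.e-04 -1.e+00] F [ 0.2 -1.   0.6] w 0.0858 ff 0.0
shift [ 0.27 -4.7  11.92] turn [ 0.    -0.     0.002]
```

Emit:
carry_out([
  [0.3,-4.7,5,0,0,0,1],
  [0.3,-4.7,11.9,0,0,0,1],
  [0.3,-4.7,11.9,0,0,0,1],
  [0.3,-4.7,11.9,0,0,0,1],
  [0.3,-4.7,11.9,0,0,0,1],
  [0.3,-4.7,11.9,0,0,0,1],
])

```text
clock: 3.0
tcp_pos: [0.447, -0.2801, 0.1222]
eef_rot: [-0.002, 3.139, -0.001]
force: [0.0, 0.1, 0.6]
width: 0.0858
finger_force: 0.0
```

```bash
python3 -c "
from h import *
st();goal(.4465,-.279,.035,90)
im,d=get_image('scene');cv2.imwrite('pics/s1.png',cv2.resize(im[90:240,80:280],(800,600)))
im,d=get_image('top');cv2.imwrite('pics/t1.png',cv2.resize(im[180:300,300:420],(600,600)))"
```

```text
t 3.0 p [ 0.447  -0.2801  0.1222] yang 90.07 tz [ 2.3e-03 -5.0e-04 -1.0e+00] F [0.  0.1 0.6] w 0.0858 ff 0.0
shift [0.07 0.11 8.72] turn [-0.001  0.002  0.001]
```

View pics/s1.png

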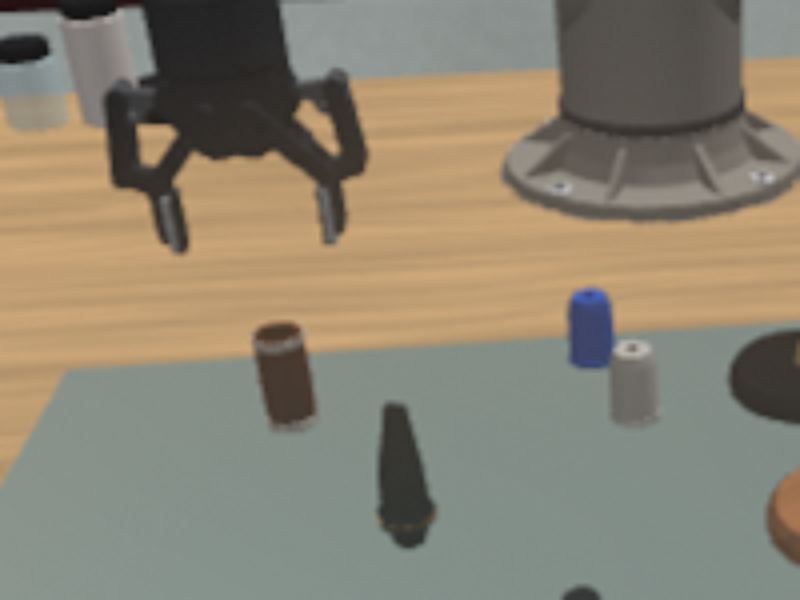

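```bash
python3 -c "
from h import *
im,d=get_image('scene');C=cloud('scene',d)
g=lambda p:((proj('scene',p)-[80,90])*4).round(0)
print(g([.447,-.280,.1222]),g([.447,-.280,.0]),g([.447,-.280,.066]),g([.447,-.2375,.125]),g([.447,-.3225,.125]))
P=C.reshape(-1,3);P=P[(P[:,2]>.112)&(P[:,2]<.16)&(abs(P[:,0]-.447)<.06)&(abs(P[:,1]+.28)<.08)]
for a in(.112,.12,.13,.14,.15):
  q=P[(P[:,2]>a)&(P[:,2]<a+.01)]
  for s in(q[q[:,1]<-.28],q[q[:,1]>-.28]):
    if len(s): print(a,len(s),s.min(0).round(4),s.max(0).round(4))
"
```

```text
[258. 252.] [290. 420.] [273. 332.] [327. 243.] [188. 252.]
0.12 1 [ 0.443  -0.3247  0.1285] [ 0.443  -0.3247  0.1285]
0.13 25 [ 0.4353 -0.3363  0.1309] [ 0.458  -0.3238  0.1399]
0.13 19 [ 0.4492 -0.2393  0.1302] [ 0.4583 -0.2265  0.139 ]
0.14 30 [ 0.4342 -0.3384  0.1401] [ 0.4584 -0.3237  0.1498]
0.14 23 [ 0.4499 -0.2392  0.1403] [ 0.459  -0.2254  0.1497]
0.15 28 [ 0.4404 -0.3368  0.15  ] [ 0.4597 -0.3239  0.1599]
0.15 26 [ 0.4399 -0.2384  0.1503] [ 0.4597 -0.2254  0.1589]
```

Emit:
carry_out([
  [0,0.1,4,0,0.002,0,1],
  [0,0.1,8.6,0,0.002,0,1],
  [0,0.1,8.6,0,0.002,0,1],
  [0,0.1,8.6,0,0.002,0,1],
  [0,0.1,8.6,0,0.002,0,-1],
  [0,0.1,8.6,0,0.002,0,-1],
  [0,0.1,8.6,0,0.002,0,-1],
  [0,0.1,8.6,0,0.002,0,-1],
  [0,0.1,8.6,0,0.002,0,-1],
  [0,0.1,8.6,0,0.002,0,-1],
])

```text
clock: 4.15
tcp_pos: [0.4465, -0.2795, 0.0355]
eef_rot: [0.0, -3.141, 0.0]
force: [-3.2, 3.1, 16.9]
width: 0.032
finger_force: 57.8
```

Emit:
carry_out([
  [0,0,0,0,0,0,-1],
  [0,0,0,0,0,0,-1],
  [0,0,-2,0,0,0,-1],
  [0,0,-5,0,0,0,-1],
  [0,0,-12,0,0,0,-1],
  [0,0,-12,0,0,0,-1],
  [0,0,-12,0,0,0,-1],
  [0,0,-12,0,0,0,-1],
  [0,0,-12,0,0,0,-1],
])

```text
clock: 5.05
tcp_pos: [0.4455, -0.2789, 0.1535]
eef_rot: [0.0, -3.138, -0.001]
force: [-0.6, -0.2, -0.9]
width: 0.0318
finger_force: 59.6
```

```bash
python3 -c "
from h import *
st();goal(.6195,.069,.155,90)
im,d=get_image('scene');C=cloud('scene',d).reshape(-1,3);p=status.get_state()['tcp_pos']
P=C[(C[:,2]>p[2]-.036)&(C[:,2]<p[2]-.012)&(np.hypot(C[:,0]-p[0],C[:,1]-p[1])<.025)]
from scipy.optimize import least_squares as LS
s=LS(lambda x:np.hypot(*(P[:,:2]-x).T)-.0165,p[:2],loss='soft_l1',f_scale=.001);print(len(P),s.x-p[:2],P[:,2].min()-p[2])
"
```

```text
t 5.05 p [ 0.4455 -0.2789  0.1535] yang 90.02 tz [-3.2e-03  5.0e-04 -1.0e+00] F [-0.6 -0.2 -0.9] w 0.0318 ff 59.6
shift [-17.41  34.79  -0.19] turn [ 0.    -0.003  0.   ]
114 [-0.0009284  -0.00150571] -0.034174060399242256
```

Emit:
carry_out([
  [-17.4,34.8,0,0,-0.003,0,-1],
  [-17.4,34.8,0,0,-0.003,0,-1],
  [-17.4,34.8,0,0,-0.003,0,-1],
  [-17.4,34.8,0,0,-0.003,0,-1],
  [-17.4,34.8,0,0,-0.003,0,-1],
  [-17.4,34.8,0,0,-0.003,0,-1],
  [-17.4,34.8,0,0,-0.003,0,-1],
  [-17.4,34.8,0,0,-0.003,0,-1],
  [-17.4,34.8,0,0,-0.003,0,-1],
  [-17.4,34.8,0,0,-0.003,0,-1],
])

```text
clock: 6.1
tcp_pos: [0.6194, 0.0693, 0.1524]
eef_rot: [0.003, -3.14, 0.002]
force: [-0.4, -0.6, -0.6]
width: 0.0318
finger_force: 59.7
```

Emit:
carry_out([
  [0,0,0,0,0,0,-1],
  [0,0,0,0,0,0,-1],
  [0,0,0,0,0,0,-1],
])

```text
clock: 6.4
tcp_pos: [0.6197, 0.0677, 0.154]
eef_rot: [0.002, 3.141, -0.0]
force: [-0.3, 0.3, -1.0]
width: 0.0319
finger_force: 59.7
```

```bash
cat >> h.py <<'E'
from scipy.optimize import least_squares as LS
def cyl(n,p,za,zb,r=.0165,rad=.025,save=None):
    im,d=get_image(n)
    if save: cv2.imwrite(save,im)
    C=cloud(n,d).reshape(-1,3)
    P=C[(C[:,2]>za)&(C[:,2]<zb)&(np.hypot(C[:,0]-p[0],C[:,1]-p[1])<rad)]
    f=r if callable(r) else (lambda z:r)
    s=LS(lambda x:np.hypot(*(P[:,:2]-x[:2]-np.outer(P[:,2]-(za+zb)/2,x[2:])).T)-f(P[:,2]),[*p[:2],0,0],loss='soft_l1',f_scale=.001)
    print(n,len(P),"c",s.x[:2].round(4),"tilt",s.x[2:].round(3),"minz",P[:,2].min().round(4),"res",np.abs(s.fun).mean().round(5))
E
python3 -c "
from h import *
st();p=status.get_state()['tcp_pos']
cyl('scene',p,p[2]-.033,p[2]-.012,save='pics/s2.png')
cyl('scene',[.6195,.069],.022,.044,lambda z:.010-(z-.018)*.008/.028,.013)
goal(.6195,.069,.072,90)
"
```

```text
t 6.4 p [0.6197 0.0677 0.154 ] yang 89.92 tz [ 9.e-04 -1.e-04 -1.e+00] F [-0.3  0.3 -1. ] w 0.0319 ff 59.7
scene 134 c [0.6186 0.0666] tilt [-0.052  0.002] minz 0.1212 res 0.00081
scene 65 c [0.6199 0.0684] tilt [-0.006  0.018] minz 0.0221 res 0.00088
shift [0.04 0.09 8.21] turn [ 0.     0.001 -0.001]
```

Emit:
carry_out([
  [-0.13,0.18,4,0,0,0,-1],
  [-0.13,0.18,7,0,0,0,-1],
  [-0.13,0.18,8,0,0,0,-1],
  [-0.13,0.18,9,0,0,0,-1],
  [-0.13,0.18,9.5,0,0,0,-1],
  [-0.13,0.18,9.9,0,0,0,-1],
  [-0.13,0.18,9.9,0,0,0,-1],
  [-0.13,0.18,9.9,0,0,0,-1],
])

```text
clock: 7.3
tcp_pos: [0.6206, 0.0703, 0.0553]
eef_rot: [-0.0, -3.141, 0.0]
force: [-5.9, -1.2, -2.8]
width: 0.0318
finger_force: 59.6
```

```bash
python3 -c "
from h import *
st()"
```

```text
t 7.3 p [0.6206 0.0703 0.0553] yang 90.0 tz [-3.e-04 -0.e+00 -1.e+00] F [-5.9 -1.2 -2.8] w 0.0318 ff 59.6
```

Emit:
carry_out([
  [0.06,0,0.05,0,0,0,-1],
  [0.06,0,0.12,0,0,0,-1],
  [0.06,0,0.2,0,0,0,-1],
  [0.06,0,0.2,0,0,0,-1],
  [0.06,0,0.2,0,0,0,-1],
])

```text
clock: 7.8
tcp_pos: [0.6205, 0.0704, 0.0537]
eef_rot: [0.0, 3.141, 0.0]
force: [-8.0, -2.3, 5.8]
width: 0.0321
finger_force: 60.3
```

Emit:
carry_out([
  [0,0,0,0,0,0,1],
  [0,0,0,0,0,0,1],
  [0,0,0,0,0,0,1],
  [0,0,0,0,0,0,1],
  [0,0,0,0,0,0,1],
  [0,0,0,0,0,0,1],
])

```text
clock: 8.4
tcp_pos: [0.6208, 0.0705, 0.053]
eef_rot: [-0.0, 3.141, -0.0]
force: [0.0, 0.4, 0.5]
width: 0.0855
finger_force: 0.0
```

```bash
python3 -c "
from h import *
st()
p=[.6195,.07]
cyl('scene',p,.025,.07,save='pics/s3.png')
"
```

```text
t 8.4 p [0.6208 0.0705 0.053 ] yang 90.01 tz [ 1.e-03 -1.e-04 -1.e+00] F [0.  0.4 0.5] w 0.0855 ff 0.0
scene 246 c [0.6187 0.0693] tilt [ 0.007 -0.017] minz 0.025 res 0.00074
```

Emit:
carry_out([
  [0,0,-5,0,0,0,1],
  [0,0,-10,0,0,0,1],
  [0,0,-13,0,0,0,1],
  [0,0,-13,0,0,0,1],
  [2.1,-26.2,-13,0,0,0,1],
  [2.1,-26.2,-13,0,0,0,1],
  [2.1,-26.2,-13,0,0,0,1],
  [2.1,-26.2,-13,0,0,0,1],
  [2.1,-26.2,-13,0,0,0,1],
  [2.1,-26.2,-13,0,0,0,1],
])

```text
clock: 9.45
tcp_pos: [0.5978, -0.1979, 0.1828]
eef_rot: [0.01, 3.141, -0.004]
force: [-0.4, -0.3, -0.1]
width: 0.0852
finger_force: 0.0
```

Emit:
carry_out([
  [0,0,0,0,0,0,1],
  [0,0,0,0,0,0,1],
  [0,0,0,0,0,0,1],
  [0,0,0,0,0,0,1],
])

```text
clock: 9.85
tcp_pos: [0.6, -0.1899, 0.1828]
eef_rot: [-0.004, 3.141, 0.001]
force: [-0.1, -0.3, -0.9]
width: 0.0852
finger_force: 0.0
```

```bash
python3 -c "
from h import *
st();goal(.5993,-.1915,.035,90)
cyl('scene',[.6195,.07],.025,.076,save='pics/s3.png')
cyl('scene',[.599,-.191],.025,.045,.0134,.02)
cyl('top',[.6195,.07],.025,.1)
"
```

```text
t 9.85 p [ 0.6    -0.1899  0.1828] yang 90.13 tz [ 8.e-04  4.e-04 -1.e+00] F [-0.1 -0.3 -0.9] w 0.0852 ff 0.0
shift [ 0.08 -0.17 14.78] turn [0.    0.001 0.002]
scene 292 c [0.6187 0.0692] tilt [ 0.005 -0.011] minz 0.025 res 0.00094
scene 97 c [ 0.5981 -0.1927] tilt [-0.033 -0.022] minz 0.0251 res 0.00089
top 154 c [0.6172 0.0731] tilt [ 0.141 -0.143] minz 0.0256 res 0.00349
```

View pics/s3.png

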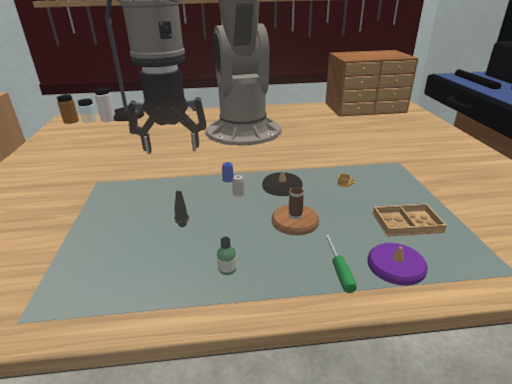

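Emit:
carry_out([
  [0.1,-0.15,5,0,0,0,1],
  [0.1,-0.15,10,0,0,0,1],
  [0.1,-0.15,13,0,0,0,1],
  [0.1,-0.15,14.7,0,0,0,1],
  [0.1,-0.15,14.7,0,0,0,1],
  [0.1,-0.15,14.7,0,0,0,1],
  [0.1,-0.15,14.7,0,0,0,1],
])

```text
clock: 10.7
tcp_pos: [0.5999, -0.1933, 0.0378]
eef_rot: [-0.0, 3.138, -0.001]
force: [0.3, -0.5, 0.7]
width: 0.0854
finger_force: 0.0
```

```bash
python3 -c "
from h import *
st();goal(.5993,-.1915,.036,90)
im,d=get_image('scene');cv2.imwrite('pics/s4.png',cv2.resize(im[120:270,80:280],(800,600)))
"
```

```text
t 10.7 p [ 0.5999 -0.1933  0.0378] yang 90.01 tz [ 3.6e-03 -5.0e-04 -1.0e+00] F [ 0.3 -0.5  0.7] w 0.0854 ff 0.0
shift [0.07 0.18 0.18] turn [-0.     0.004  0.   ]
```

View pics/s4.png

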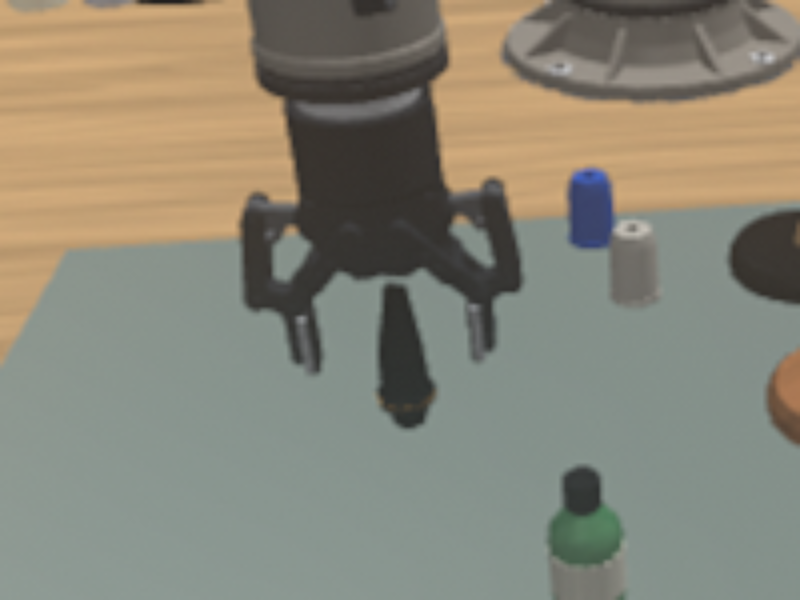

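```bash
python3 -c "
from h import *
st()
im,d=get_image('scene');C=cloud('scene',d).reshape(-1,3)
P=C[(abs(C[:,0]-.6)<.03)&(abs(C[:,1]+.1925)<.06)&(C[:,2]>.02)&(C[:,2]<.07)]
for a in(.03,.04,.05):
  q=P[(P[:,2]>a)&(P[:,2]<a+.01)];y=np.sort(q[:,1])
  i=np.nonzero(np.diff(y)>.008)[0];print(a,y[0].round(4),[(y[k].round(4),y[k+1].round(4)) for k in i],y[-1].round(4))
"
```

```text
t 10.75 p [ 0.5999 -0.1932  0.0377] yang 90.01 tz [ 3.6e-03 -4.0e-04 -1.0e+00] F [-0.6  0.2  0.8] w 0.0857 ff 0.0
0.03 -0.2042 [] -0.1792
0.04 -0.2433 [(np.float64(-0.2371), np.float64(-0.2052)), (np.float64(-0.1798), np.float64(-0.1503))] -0.1459
0.05 -0.2508 [(np.float64(-0.2368), np.float64(-0.2039)), (np.float64(-0.1809), np.float64(-0.1519))] -0.1385
```

Emit:
carry_out([
  [0.07,0.15,0.15,0,0.004,0,1],
  [0.07,0.15,0.15,0,0.004,0,1],
  [0.07,0.15,0.15,0,0.004,0,-1],
  [0.07,0.15,0.15,0,0.004,0,-1],
  [0.07,0.15,0.15,0,0.004,0,-1],
  [0.07,0.15,0.15,0,0.004,0,-1],
  [0.07,0.15,0.15,0,0.004,0,-1],
  [0.07,0.15,0.15,0,0.004,0,-1],
  [0.07,0.15,0.15,0,0.004,0,-1],
  [0.07,0.15,0.15,0,0.004,0,-1],
])

```text
clock: 11.8
tcp_pos: [0.5982, -0.1915, 0.0347]
eef_rot: [0.0, -3.139, -0.0]
force: [-2.0, 0.9, 6.0]
width: 0.0253
finger_force: 58.7
```

Emit:
carry_out([
  [0,0,0,0,0,0,-1],
  [0,0,-2,0,0,0,-1],
  [0,0,-5,0,0,0,-1],
  [0,0,-12,0,0,0,-1],
  [0,0,-12,0,0,0,-1],
  [0,0,-12,0,0,0,-1],
  [0,0,-12,0,0,0,-1],
  [0,0,-12,0,0,0,-1],
])

```text
clock: 12.6
tcp_pos: [0.5978, -0.1912, 0.1532]
eef_rot: [0.0, -3.137, -0.0]
force: [-1.0, -0.4, -1.0]
width: 0.0251
finger_force: 59.0
```

```bash
python3 -c "
from h import *
st();goal(.6197,.0706,.155,90)
im,d=get_image('scene');cv2.imwrite('pics/s5.png',cv2.resize(im[50:200,80:280],(800,600)))
"
```

```text
t 12.6 p [ 0.5978 -0.1912  0.1532] yang 90.01 tz [-4.8e-03  3.0e-04 -1.0e+00] F [-1.  -0.4 -1. ] w 0.0251 ff 59.0
shift [-2.2  26.18 -0.18] turn [ 0.    -0.005  0.   ]
```

View pics/s5.png

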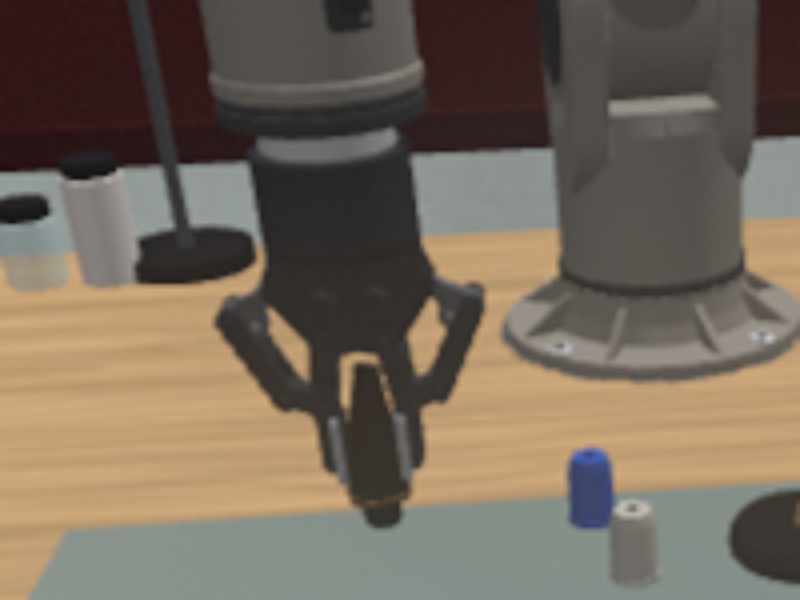

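Emit:
carry_out([
  [-2.2,26.2,-0.5,0,-0.005,0,-1],
  [-2.2,26.2,-0.5,0,-0.005,0,-1],
  [-2.2,26.2,-0.5,0,-0.005,0,-1],
  [-2.2,26.2,-0.5,0,-0.005,0,-1],
  [-2.2,26.2,-0.5,0,-0.005,0,-1],
  [-2.2,26.2,-0.5,0,-0.005,0,-1],
  [-2.2,26.2,-0.5,0,-0.005,0,-1],
  [-2.2,26.2,-0.5,0,-0.005,0,-1],
  [-2.2,26.2,-0.5,0,-0.005,0,-1],
  [-2.2,26.2,-0.5,0,-0.005,0,-1],
])

```text
clock: 13.65
tcp_pos: [0.6204, 0.0688, 0.1593]
eef_rot: [0.003, 3.14, -0.001]
force: [0.5, 0.4, -0.1]
width: 0.0251
finger_force: 59.1
```

```bash
python3 -c "
from h import *
st();p=status.get_state()['tcp_pos'];o=p[2]-.035
cyl('scene',p,o+.001,o+.014,.01025,.016)
cyl('scene',p,o+.017,o+.023,.0165,.022)
cyl('scene',p,o+.001,o+.024,lambda z:np.where(z<o+.016,.01025,.0165),.022)
cyl('scene',[.6195,.07],.025,.08)
im,d=get_image('scene');cv2.imwrite('pics/s6.png',cv2.resize(im[120:240,220:380],(800,600)))
"
```

```text
t 13.65 p [0.6204 0.0688 0.1593] yang 89.88 tz [ 1.8e-03 -5.0e-04 -1.0e+00] F [ 0.5  0.4 -0.1] w 0.0251 ff 59.1
scene 40 c [0.6196 0.0677] tilt [0.186 0.142] minz 0.1264 res 0.00074
scene 35 c [0.6197 0.0678] tilt [ 0.032 -0.18 ] minz 0.1419 res 0.00057
scene 86 c [0.6198 0.0677] tilt [0.051 0.003] minz 0.1253 res 0.00066
scene 319 c [0.6187 0.0691] tilt [ 0.007 -0.011] minz 0.025 res 0.00114
```

View pics/s6.png

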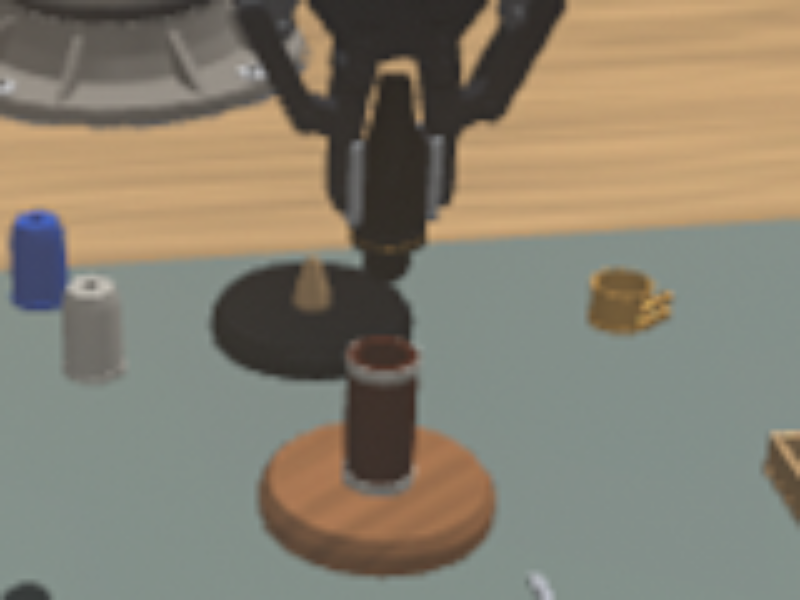

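Emit:
carry_out([
  [0.09,0.12,1,0,0.002,0,-1],
  [0.09,0.12,2.5,0,0.002,0,-1],
  [0.09,0.12,3.5,0,0.002,0,-1],
  [0.09,0.12,3.5,0,0.002,0,-1],
  [0.09,0.12,3.5,0,0.002,0,-1],
])

```text
clock: 14.4
tcp_pos: [0.6194, 0.0716, 0.1239]
eef_rot: [0.0, -3.141, 0.001]
force: [0.4, 0.5, -0.4]
width: 0.0252
finger_force: 59.1
```

```bash
python3 -c "
from h import *
st();p=status.get_state()['tcp_pos'];o=p[2]-.035
cyl('scene',p,o+.001,o+.024,lambda z:np.where(z<o+.016,.01025,.0165),.022)
cyl('scene',[.6195,.07],.025,.08)
"
```

```text
t 14.4 p [0.6194 0.0716 0.1239] yang 90.01 tz [-9.e-04 -5.e-04 -1.e+00] F [ 0.4  0.5 -0.4] w 0.0252 ff 59.1
scene 79 c [0.6183 0.0701] tilt [ 0.063 -0.031] minz 0.0906 res 0.00064
scene 319 c [0.6188 0.0692] tilt [ 0.014 -0.006] minz 0.0251 res 0.00109
```

Emit:
carry_out([
  [-0.05,-0.1,0,0,-0.001,0,-1],
  [-0.05,-0.1,0.2,0,-0.001,0,-1],
  [-0.05,-0.1,0.5,0,-0.001,0,-1],
  [-0.05,-0.1,0.7,0,-0.001,0,-1],
  [-0.05,-0.1,0.9,0,-0.001,0,-1],
  [-0.05,-0.1,0.9,0,-0.001,0,-1],
])

```text
clock: 15.1
tcp_pos: [0.6199, 0.0707, 0.115]
eef_rot: [-0.0, 3.141, -0.0]
force: [-0.2, -0.5, -0.2]
width: 0.0249
finger_force: 59.1
```

Emit:
carry_out([
  [0,0,0.2,0,0,0,-1],
  [0,0,0.4,0,0,0,-1],
  [0,0,0.6,0,0,0,-1],
  [0,0,0.8,0,0,0,-1],
  [0,0,1.0,0,0,0,-1],
  [0,0,1.0,0,0,0,-1],
])

```text
clock: 15.7
tcp_pos: [0.6199, 0.0707, 0.105]
eef_rot: [-0.0, 3.141, -0.0]
force: [-0.6, -0.9, -1.2]
width: 0.0247
finger_force: 59.1
```

Emit:
carry_out([
  [0,0,0.1,0,0,0,-1],
  [0,0,0.2,0,0,0,-1],
  [0,0,0.25,0,0,0,-1],
  [0,0,0.25,0,0,0,-1],
  [0,0,0.25,0,0,0,-1],
])

```text
clock: 16.2
tcp_pos: [0.6201, 0.0707, 0.1029]
eef_rot: [-0.0, 3.141, -0.0]
force: [-0.4, 0.7, -0.1]
width: 0.025
finger_force: 59.1
```

Emit:
carry_out([
  [0,0,0.05,0,0,0,-1],
  [0,0,0.1,0,0,0,-1],
  [0,0,0.12,0,0,0,-1],
  [0,0,0.12,0,0,0,-1],
])

```text
clock: 16.6
tcp_pos: [0.6207, 0.0707, 0.1026]
eef_rot: [0.0, 3.139, 0.001]
force: [-3.5, -1.0, 12.8]
width: 0.0247
finger_force: 60.4
```

Contact at home depth, so I'll release and look.

Emit:
carry_out([
  [0,0,0,0,0,0,1],
  [0,0,0,0,0,0,1],
  [0,0,0,0,0,0,1],
  [0,0,0,0,0,0,1],
  [0,0,0,0,0,0,1],
  [0,0,-4,0,0,0,1],
  [0,0,-8,0,0,0,1],
  [0,0,-12,0,0,0,1],
  [0,0,-12,0,0,0,1],
  [0,0,-12,0,0,0,1],
])

```text
clock: 17.6
tcp_pos: [0.6203, 0.0709, 0.2225]
eef_rot: [-0.0, 3.139, 0.001]
force: [-0.5, 0.2, -0.2]
width: 0.0855
finger_force: 0.0
```

```bash
python3 -c "
from h import *
st();goal(.46,.2395,.16,144)
cyl('scene',[.6195,.07],.025,.08)
cyl('scene',[.6195,.07],.085,.112,lambda z:np.where(z<.092,.0165,.0134))
im,d=get_image('scene');cv2.imwrite('pics/s7.png',cv2.resize(im[120:240,220:380],(800,600)))
C=cloud('scene',d).reshape(-1,3);P=C[np.hypot(C[:,0]-.6195,C[:,1]-.07)<.02];print('top z',P[P[:,2]<.2][:,2].max(),P[(P[:,2]>.145)&(P[:,2]<.165)].mean(0))
"
```

```text
t 17.6 p [0.6203 0.0709 0.2225] yang 90.02 tz [ 2.6e-03  7.0e-04 -1.0e+00] F [-0.5  0.2 -0.2] w 0.0855 ff 0.0
shift [16.04 16.86  6.22] turn [-0.001  0.003 -0.942]
scene 298 c [0.6186 0.0691] tilt [ 0.012 -0.003] minz 0.025 res 0.00074
scene 158 c [0.62   0.0694] tilt [-0.015 -0.011] minz 0.0858 res 0.00093
top z 0.1583348123864441 [0.61879016 0.07005163 0.15190314]
```

View pics/s7.png

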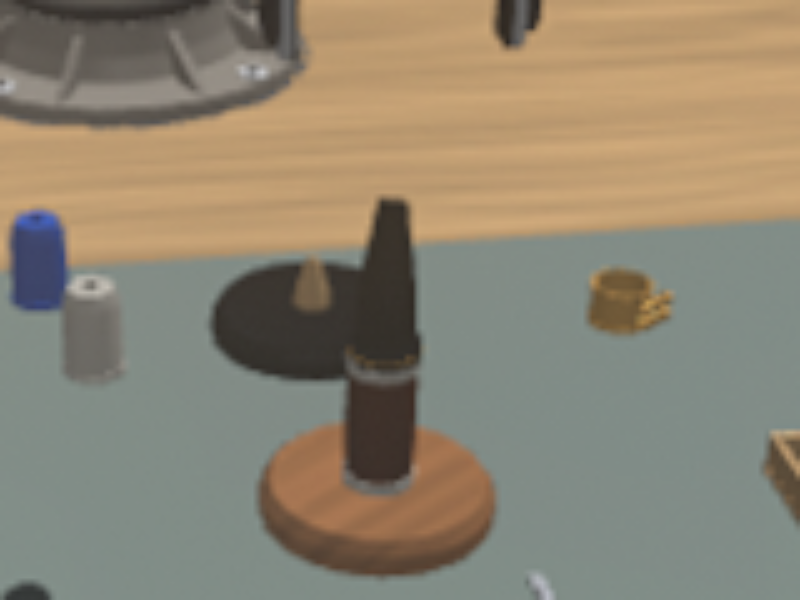

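```bash
python3 -c "
from h import *
Q=[]
for n,b in(('scene',(.001,.0013)),('top',(0,0))):
  c=np.array([.459,.239])
  for k in range(3):
    im,d=get_image(n);C=cloud(n,d).reshape(-1,3)+[*b,0]
    P=C[(C[:,2]>.008)&(C[:,2]<.03)&(np.hypot(C[:,0]-c[0],C[:,1]-c[1])<.03)]
    a=np.degrees(np.arctan2(P[:,1]-c[1],P[:,0]-c[0]));q=P[~((a>5)&(a<105))&(np.hypot(*(P[:,:2]-c).T)<.02)]
    s=LS(lambda x:np.maximum(0,abs(np.hypot(*(q[:,:2]-x).T)-.0156)-.0009),c,loss='soft_l1',f_scale=.0005);c=s.x
    r=np.hypot(*(P[:,:2]-c).T);w=P[r>.019]-[*c,0];a=np.degrees(np.arctan2(w[:,1],w[:,0]))
    print(n,len(q),c.round(4),len(w),np.sort(a).round(),np.median(a))
"
```

```text
scene 96 [0.4591 0.239 ] 30 [  8.   9.  13.  14.  18.  23.  24.  25.  26.  36.  38.  42.  43.  43.
  44.  50.  52.  52.  56.  60.  60.  63.  65.  66.  68.  68.  69.  73.
  78. 165.] 47.07135359675585
scene 94 [0.4589 0.2388] 29 [  8.   9.  13.  16.  18.  19.  22.  27.  28.  30.  40.  41.  42.  46.
  47.  49.  50.  51.  63.  63.  64.  65.  66.  66.  67.  71.  73. 158.
 174.] 47.10660101819463
scene 93 [0.4587 0.2385] 34 [  8.   9.  16.  18.  20.  22.  25.  25.  25.  26.  27.  33.  37.  41.
  42.  42.  44.  47.  48.  49.  56.  60.  61.  62.  62.  64.  65.  67.
  69.  69.  71. 148. 153. 169.] 45.569724482532976
top 20 [0.4597 0.2386] 16 [ 7. 10. 10. 19. 26. 28. 40. 46. 52. 56. 62. 66. 68. 70. 72. 73.] 48.762859729241555
top 22 [0.4598 0.2391] 16 [ 6. 10. 10. 16. 25. 27. 41. 45. 51. 55. 62. 65. 67. 69. 72. 74.] 47.9083042891261
top 22 [0.46   0.2391] 14 [ 6.  9. 10. 16. 27. 27. 40. 45. 56. 62. 66. 70. 72. 74.] 42.533273270530174
```

Emit:
carry_out([
  [16.1,16.8,4,0,0.003,-0.785,1],
  [16.1,16.8,4,0,0.003,-0.785,1],
  [16.1,16.8,4,0,0.003,-0.785,1],
  [16.1,16.8,4,0,0.003,-0.785,1],
  [16.1,16.8,4,0,0.003,-0.785,1],
  [16.1,16.8,4,0,0.003,-0.785,1],
  [16.1,16.8,4,0,0.003,-0.785,1],
  [16.1,16.8,4,0,0.003,-0.785,1],
  [16.1,16.8,4,0,0.003,-0.785,1],
  [16.1,16.8,4,0,0.003,-0.785,1],
])

```text
clock: 19.05
tcp_pos: [0.4595, 0.2381, 0.1815]
eef_rot: [1.198, -2.902, 0.001]
force: [0.8, 0.4, -0.0]
width: 0.0852
finger_force: 0.0
```

Emit:
carry_out([
  [0,0,5,0,0,0,1],
  [0,0,10,0,0,0,1],
  [0,0,12.3,0,0,0,1],
  [0,0,12.3,0,0,0,1],
  [0,0,12.3,0,0,0,1],
  [0,0,12.3,0,0,0,1],
])

```text
clock: 19.65
tcp_pos: [0.4598, 0.239, 0.0601]
eef_rot: [-1.201, 2.903, 0.0]
force: [0.5, 0.0, -0.0]
width: 0.0856
finger_force: 0.0
```

```bash
python3 -c "
from h import *
st();goal(.4595,.239,.015,135)
"
```

```text
t 19.65 p [0.4598 0.239  0.0601] yang 134.95 tz [ 1.e-04  2.e-04 -1.e+00] F [ 0.5  0.  -0. ] w 0.0856 ff 0.0
shift [0.02 0.02 4.51] turn [ 0.     0.    -0.001]
```

Emit:
carry_out([
  [0,0,2.5,0,0,0,1],
  [0,0,4.5,0,0,0,1],
  [0,0,4.5,0,0,0,1],
  [0,0,4.5,0,0,0,1],
  [0,0,4.5,0,0,0,-1],
  [0,0,4.5,0,0,0,-1],
  [0,0,4.5,0,0,0,-1],
  [0,0,4.5,0,0,0,-1],
  [0,0,4.5,0,0,0,-1],
  [0,0,4.5,0,0,0,-1],
])

```text
clock: 20.65
tcp_pos: [0.459, 0.2388, 0.0143]
eef_rot: [1.201, -2.902, -0.0]
force: [-2.8, -1.6, 14.7]
width: 0.0304
finger_force: 58.1
```

Emit:
carry_out([
  [0,0,0,0,0,0,-1],
  [0,0,0,0,0,0,-1],
  [0,0,-5,0,0,0,-1],
  [0,0,-10,0,0,0,-1],
  [0,0,-15,0,0,0,-1],
  [0,0,-20,0,0,0,-1],
  [0,0,-21,0,0,0,-1],
  [0,0,-21,0,0,0,-1],
  [0,0,-21,0,0,0,-1],
])

```text
clock: 21.55
tcp_pos: [0.4587, 0.2386, 0.2229]
eef_rot: [1.201, -2.9, 0.001]
force: [0.1, 0.3, -0.5]
width: 0.0305
finger_force: 60.0
```

```bash
python3 -c "
from h import *
st();goal(.62,.0707,.215,135)
im,d=get_image('scene');cv2.imwrite('pics/s8.png',cv2.resize(im[50:200,280:480],(800,600)))
"
```

```text
t 21.55 p [0.4587 0.2386 0.2229] yang 134.99 tz [-0.0023 -0.0014 -1.    ] F [ 0.1  0.3 -0.5] w 0.0305 ff 60.0
shift [  0.46 -23.28   0.78] turn [ 0.001 -0.003 -0.   ]
```

View pics/s8.png

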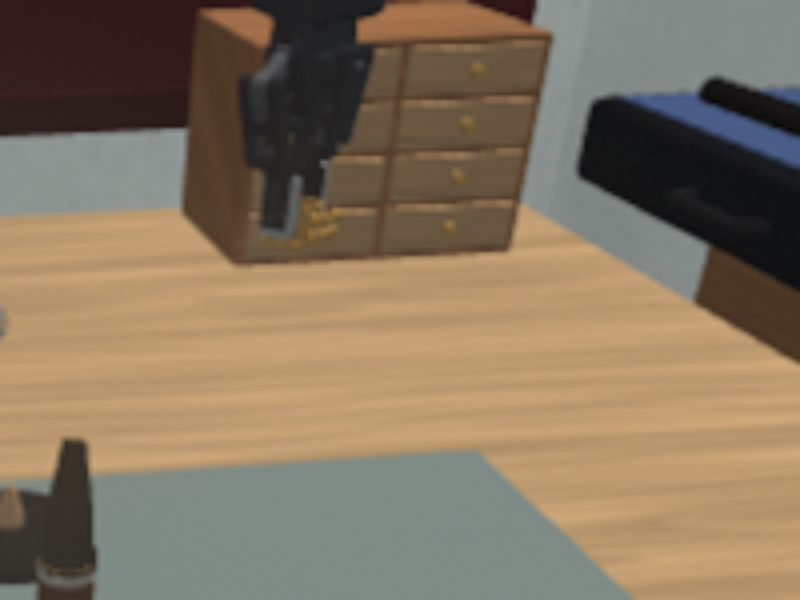

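Emit:
carry_out([
  [0.5,-23.3,0.5,0,-0.003,0,-1],
  [0.5,-23.3,0.5,0,-0.003,0,-1],
  [0.5,-23.3,0.5,0,-0.003,0,-1],
  [0.5,-23.3,0.5,0,-0.003,0,-1],
  [0.5,-23.3,0.5,0,-0.003,0,-1],
  [0.5,-23.3,0.5,0,-0.003,0,-1],
  [0.5,-23.3,0.5,0,-0.003,0,-1],
  [0.5,-23.3,0.5,0,-0.003,0,-1],
  [0.5,-23.3,0.5,0,-0.003,0,-1],
])

```text
clock: 22.5
tcp_pos: [0.6195, 0.0716, 0.218]
eef_rot: [1.204, -2.902, -0.002]
force: [-0.6, -0.5, -0.2]
width: 0.0305
finger_force: 60.0
```

```bash
python3 -c "
from h import *
st();goal(.6203,.0707,.18,135)
p=status.get_state()['tcp_pos'];z0=p[2]-.0145
im,d=get_image('scene');cv2.imwrite('pics/s9.png',cv2.resize(im[80:200,220:380],(800,600)))
C=cloud('scene',d).reshape(-1,3)+[.001,.0013,0]
P=C[(C[:,2]>z0+.001)&(C[:,2]<z0+.023)&(np.hypot(C[:,0]-p[0],C[:,1]-p[1])<.03)]-p
a=np.radians(45);u=P[:,:2]@[np.cos(a),np.sin(a)];v=P[:,:2]@[-np.sin(a),np.cos(a)]
print('screw dir u',u.min(),u.max(),'v',v.min(),v.max(),'z',P[:,2].min())
k=(np.abs(v)<.014);print(np.sort(u[k])[-8:].round(4))
"
```

```text
t 22.5 p [0.6195 0.0716 0.218 ] yang 135.08 tz [-5.0e-04  1.2e-03 -1.0e+00] F [-0.6 -0.5 -0.2] w 0.0305 ff 60.0
shift [ 0.01 -0.12  3.8 ] turn [0.001 0.    0.001]
screw dir u -0.00941150739487638 0.0255971417935647 v -0.029634400878174413 0.02331066390073213 z -0.013366623764341001
[0.025  0.0251 0.0251 0.0252 0.0253 0.0253 0.0255 0.0256]
```

View pics/s9.png

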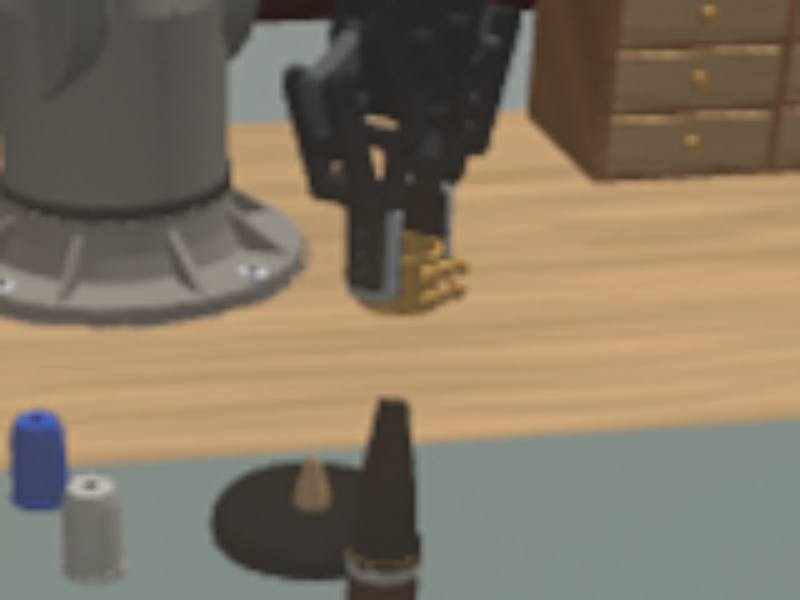

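Emit:
carry_out([
  [0.06,-0.13,1,0,0,0,-1],
  [0.06,-0.13,3,0,0,0,-1],
  [0.06,-0.13,5,0,0,0,-1],
  [0.06,-0.13,6,0,0,0,-1],
  [0.06,-0.13,7,0,0,0,-1],
  [0.06,-0.13,7.8,0,0,0,-1],
  [0.06,-0.13,7.8,0,0,0,-1],
  [0.06,-0.13,7.8,0,0,0,-1],
])

```text
clock: 23.35
tcp_pos: [0.621, 0.0691, 0.1408]
eef_rot: [-1.201, 2.902, 0.001]
force: [0.0, 0.6, 0.3]
width: 0.0304
finger_force: 60.0
```

```bash
python3 -c "
from h import *
st();goal(.62,.0702,.12,135)
im,d=get_image('scene');cv2.imwrite('pics/s10.png',cv2.resize(im[140:230,240:360],(800,600),interpolation=cv2.INTER_CUBIC))
"
```

```text
t 23.35 p [0.621  0.0691 0.1408] yang 134.98 tz [ 8.e-04  1.e-03 -1.e+00] F [0.  0.6 0.3] w 0.0304 ff 60.0
shift [-0.    0.15  2.08] turn [ 0.     0.001 -0.   ]
```

View pics/s10.png

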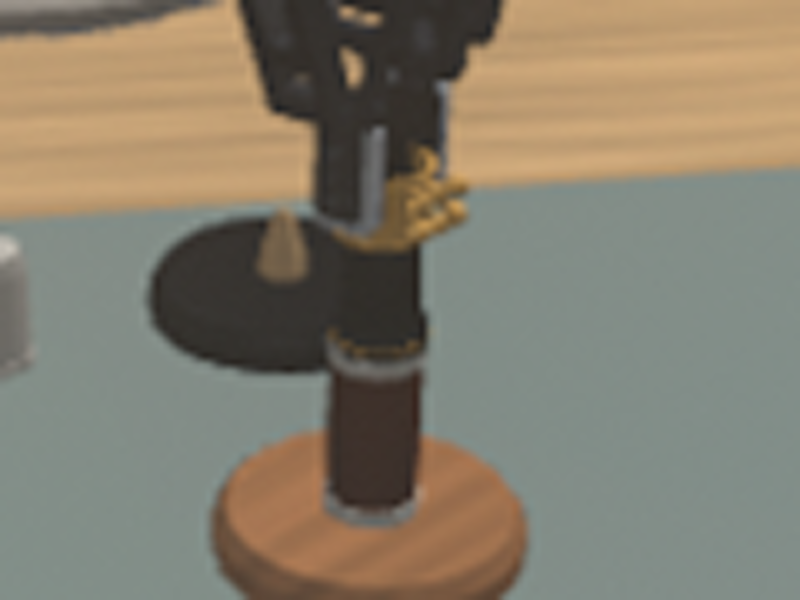

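Emit:
carry_out([
  [0,0.13,0.2,0,0,0,-1],
  [0,0.13,0.5,0,0,0,-1],
  [0,0.13,0.9,0,0,0,-1],
  [0,0.13,1.3,0,0,0,-1],
  [0,0.13,1.6,0,0,0,-1],
  [0,0.13,1.6,0,0,0,-1],
])

```text
clock: 24.0
tcp_pos: [0.6196, 0.07, 0.1238]
eef_rot: [1.202, -2.903, -0.001]
force: [1.1, 0.1, -0.4]
width: 0.0304
finger_force: 60.0
```

Emit:
carry_out([
  [0,0,0.2,0,0,0,-1],
  [0,0,0.4,0,0,0,-1],
  [0,0,0.6,0,0,0,-1],
  [0,0,0.8,0,0,0,-1],
  [0,0,0.8,0,0,0,-1],
])

```text
clock: 24.5
tcp_pos: [0.6197, 0.0701, 0.1161]
eef_rot: [-1.202, 2.902, 0.001]
force: [-0.8, -0.3, -0.6]
width: 0.0302
finger_force: 60.0
```

Emit:
carry_out([
  [0,0,0.2,0,0,0,-1],
  [0,0,0.4,0,0,0,-1],
  [0,0,0.6,0,0,0,-1],
  [0,0,0.8,0,0,0,-1],
  [0,0,0.8,0,0,0,-1],
])

```text
clock: 25.0
tcp_pos: [0.6197, 0.0701, 0.1081]
eef_rot: [-1.202, 2.902, 0.001]
force: [-0.3, -0.6, -0.1]
width: 0.0303
finger_force: 60.0
```

Emit:
carry_out([
  [0,0,0.05,0,0,0,-1],
  [0,0,0.1,0,0,0,-1],
  [0,0,0.15,0,0,0,-1],
  [0,0,0.15,0,0,0,-1],
])

```text
clock: 25.4
tcp_pos: [0.6198, 0.0701, 0.1069]
eef_rot: [-1.202, 2.902, 0.001]
force: [0.3, 0.4, -0.4]
width: 0.03
finger_force: 60.0
```

Emit:
carry_out([
  [0,0,0,0,0,0,1],
  [0,0,0,0,0,0,1],
  [0,0,0,0,0,0,1],
  [0,0,0,0,0,0,1],
  [0,0,0,0,0,0,1],
  [0,0,-4,0,0,0,1],
  [0,0,-8,0,0,0,1],
  [0,0,-12,0,0,0,1],
  [0,0,-12,0,0,0,1],
  [0,0,-12,0,0,0,1],
])

```text
clock: 26.4
tcp_pos: [0.6201, 0.0702, 0.2277]
eef_rot: [-1.201, 2.9, 0.001]
force: [-1.2, 0.5, -0.4]
width: 0.0853
finger_force: 0.0
```

```bash
python3 -c "
from h import *
st();goal(.473,-.051,.18,100)
im,d=get_image('scene');cv2.imwrite('pics/s11.png',cv2.resize(im[130:250,220:380],(800,600)))
cyl('scene',[.6195,.07],.085+.008,.115,.0165,.0185)
cyl('scene',[.4725,-.0515],.008,.046,lambda z:.01675-z*.00475/.05,.02)
C=cloud('scene',d).reshape(-1,3);P=C[np.hypot(C[:,0]-.6195,C[:,1]-.07)<.02];print('top z',P[P[:,2]<.19][:,2].max())
"
```

```text
t 26.4 p [0.6201 0.0702 0.2277] yang 134.99 tz [ 0.0021  0.0017 -1.    ] F [-1.2  0.5 -0.4] w 0.0853 ff 0.0
shift [18.99  1.83  4.72] turn [0.001 0.003 0.611]
scene 114 c [0.6193 0.0696] tilt [-0.006  0.019] minz 0.093 res 0.00081
scene 164 c [ 0.4717 -0.053 ] tilt [ 0.039 -0.003] minz 0.0082 res 0.00107
top z 0.15864184196376857
```

View pics/s11.png

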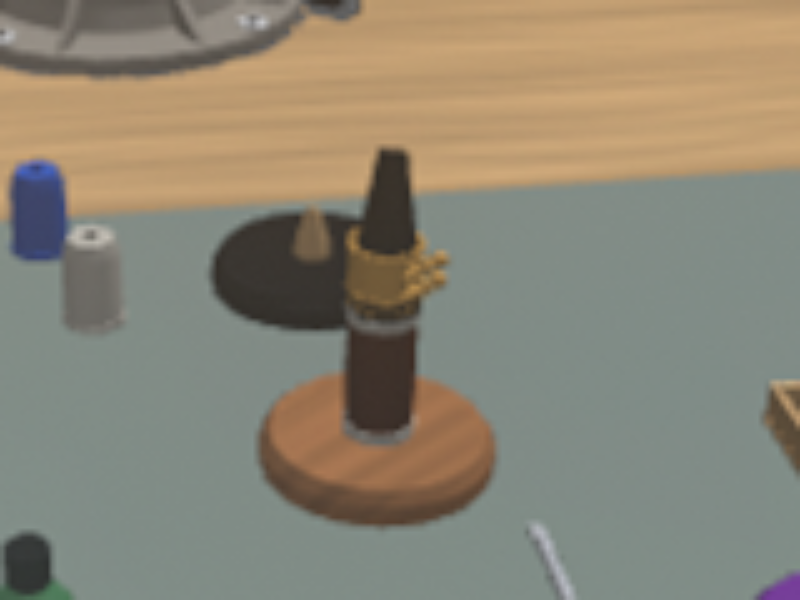

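Emit:
carry_out([
  [19,1.8,4,0,0.003,0.611,1],
  [19,1.8,4,0,0.003,0.611,1],
  [19,1.8,4,0,0.003,0.611,1],
  [19,1.8,4,0,0.003,0.611,1],
  [19,1.8,4,0,0.003,0.611,1],
  [19,1.8,4,0,0.003,0.611,1],
  [19,1.8,4,0,0.003,0.611,1],
  [19,1.8,4,0,0.003,0.611,1],
  [19,1.8,4,0,0.003,0.611,1],
  [19,1.8,4,0,0.003,0.611,1],
])

```text
clock: 27.55
tcp_pos: [0.473, -0.0513, 0.1867]
eef_rot: [0.274, -3.127, 0.001]
force: [-0.1, -0.5, -0.1]
width: 0.0854
finger_force: 0.0
```

Emit:
carry_out([
  [0,0,5,0,0,0,1],
  [0,0,9,0,0,0,1],
  [0,0,9,0,0,0,1],
  [0,0,9,0,0,0,1],
  [0,0,9,0,0,0,1],
])

```text
clock: 28.05
tcp_pos: [0.4737, -0.0517, 0.0985]
eef_rot: [0.273, -3.13, 0.0]
force: [0.0, -0.6, 0.3]
width: 0.0857
finger_force: 0.0
```

```bash
python3 -c "
from h import *
st();goal(.4727,-.0517,.017,100)
"
```

```text
t 28.05 p [ 0.4737 -0.0517  0.0985] yang 99.97 tz [-1.e-04 -1.e-04 -1.e+00] F [ 0.  -0.6  0.3] w 0.0857 ff 0.0
shift [0.09 0.01 8.15] turn [-0. -0. -0.]
```

Emit:
carry_out([
  [0.1,0,4,0,0,0,1],
  [0.1,0,7,0,0,0,1],
  [0.1,0,8.1,0,0,0,1],
  [0.1,0,8.1,0,0,0,1],
  [0.1,0,8.1,0,0,0,-1],
  [0.1,0,8.1,0,0,0,-1],
  [0.1,0,8.1,0,0,0,-1],
  [0.1,0,8.1,0,0,0,-1],
  [0.1,0,8.1,0,0,0,-1],
  [0.1,0,8.1,0,0,0,-1],
])

```text
clock: 29.05
tcp_pos: [0.472, -0.0517, 0.0168]
eef_rot: [0.273, -3.129, -0.001]
force: [-3.9, 1.2, 21.6]
width: 0.0311
finger_force: 57.7
```

Emit:
carry_out([
  [0,0,0,0,0,0,-1],
  [0,0,0,0,0,0,-1],
  [0,0,-3,0,0,0,-1],
  [0,0,-8,0,0,0,-1],
  [0,0,-13,0,0,0,-1],
  [0,0,-18,0,0,0,-1],
  [0,0,-21,0,0,0,-1],
  [0,0,-21,0,0,0,-1],
  [0,0,-21,0,0,0,-1],
])

```text
clock: 29.95
tcp_pos: [0.4719, -0.0514, 0.2264]
eef_rot: [0.274, -3.129, -0.001]
force: [-0.2, -0.7, -0.5]
width: 0.0302
finger_force: 60.4
```

```bash
python3 -c "
from h import *
st();goal(.62,.0705,.225,100)
"
```

```text
t 29.95 p [ 0.4719 -0.0514  0.2264] yang 100.0 tz [-6.e-04  6.e-04 -1.e+00] F [-0.2 -0.7 -0.5] w 0.0302 ff 60.4
shift [-16.7    9.44   0.14] turn [ 0.001 -0.     0.   ]
```

Emit:
carry_out([
  [-16.7,9.4,0,0,0,0,-1],
  [-16.7,9.4,0,0,0,0,-1],
  [-16.7,9.4,0,0,0,0,-1],
  [-16.7,9.4,0,0,0,0,-1],
  [-16.7,9.4,0,0,0,0,-1],
  [-16.7,9.4,0,0,0,0,-1],
  [-16.7,9.4,0,0,0,0,-1],
  [-16.7,9.4,0,0,0,0,-1],
])

```text
clock: 30.75
tcp_pos: [0.6193, 0.0687, 0.2252]
eef_rot: [0.271, -3.127, 0.0]
force: [0.0, -0.5, 0.9]
width: 0.0307
finger_force: 60.4
```

```bash
python3 -c "
from h import *
st();p=status.get_state()['tcp_pos']
im,d=get_image('scene');cv2.imwrite('pics/s12.png',cv2.resize(im[80:200,220:380],(800,600)))
C=cloud('scene',d).reshape(-1,3);q=C[(np.hypot(C[:,0]-p[0],C[:,1]-p[1])<.022)&(C[:,2]>.175)];print('mouth z rel tcp',np.sort(q[:,2])[:12]-p[2])
m=np.sort(q[:,2])[2]
cyl('scene',p,m+.0005,m+.012,lambda z:.01675-(z-m)*.095,.02)
cyl('scene',p,m+.0005,m+.035,lambda z:.01675-(z-m)*.095,.02)
cyl('scene',[.6195,.07],.093,.115,.0165,.0185)
"
```

```text
t 30.75 p [0.6193 0.0687 0.2252] yang 99.9 tz [-2.9e-03 -5.0e-04 -1.0e+00] F [ 0.  -0.5  0.9] w 0.0307 ff 60.4
mouth z rel tcp [-0.01599654 -0.01586105 -0.01538687 -0.01536282 -0.01524122 -0.0150991
 -0.01499817 -0.01495957 -0.01481647 -0.01458336 -0.01444617 -0.01424172]
scene 94 c [0.6182 0.0676] tilt [-0.035  0.108] minz 0.2103 res 0.00085
scene 269 c [0.6193 0.0683] tilt [0.076 0.05 ] minz 0.2104 res 0.00123
scene 115 c [0.6193 0.0692] tilt [0.027 0.026] minz 0.0931 res 0.00078
```

View pics/s12.png

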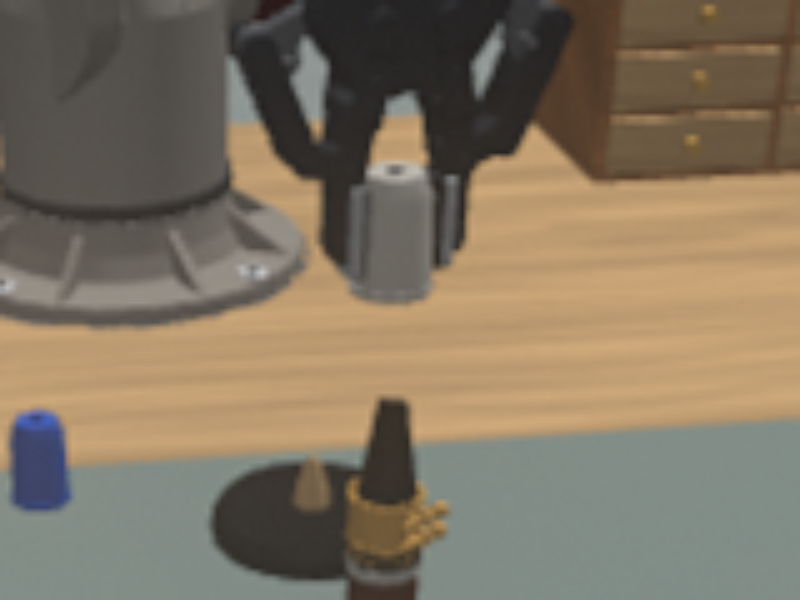

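Emit:
carry_out([
  [-0.08,0.13,1,0,-0.003,0,-1],
  [-0.08,0.13,3,0,-0.003,0,-1],
  [-0.08,0.13,4.5,0,-0.003,0,-1],
  [-0.08,0.13,5.5,0,-0.003,0,-1],
  [-0.08,0.13,6.5,0,-0.003,0,-1],
  [-0.08,0.13,7,0,-0.003,0,-1],
  [-0.08,0.13,7,0,-0.003,0,-1],
  [-0.08,0.13,7,0,-0.003,0,-1],
])

```text
clock: 31.75
tcp_pos: [0.6207, 0.0712, 0.1557]
eef_rot: [-0.273, 3.129, 0.0]
force: [0.5, 0.3, -0.3]
width: 0.0304
finger_force: 60.4
```

```bash
python3 -c "
from h import *
st();goal(.62,.0703,.134,100);p=status.get_state()['tcp_pos'];m=p[2]-.0165
cyl('scene',p,m+.0015,m+.012,lambda z:.01675-(z-m)*.095,.02)
cyl('scene',[.6195,.07],.093,.115,.0165,.0185)
"
```

```text
t 31.75 p [0.6207 0.0712 0.1557] yang 99.97 tz [ 1.2e-03  2.0e-04 -1.0e+00] F [ 0.5  0.3 -0.3] w 0.0304 ff 60.4
shift [ 0.09 -0.08  2.17] turn [-0.     0.001 -0.   ]
scene 72 c [0.6195 0.0702] tilt [-0.022  0.156] minz 0.141 res 0.00088
scene 116 c [0.6193 0.0695] tilt [-0.027  0.024] minz 0.0931 res 0.00086
```

Emit:
carry_out([
  [0.04,-0.07,0.3,0,0,0,-1],
  [0.04,-0.07,0.6,0,0,0,-1],
  [0.04,-0.07,0.9,0,0,0,-1],
  [0.04,-0.07,1.2,0,0,0,-1],
  [0.04,-0.07,1.5,0,0,0,-1],
  [0.04,-0.07,1.8,0,0,0,-1],
  [0.04,-0.07,1.8,0,0,0,-1],
])

```text
clock: 32.55
tcp_pos: [0.6199, 0.0704, 0.1369]
eef_rot: [-0.273, 3.13, -0.0]
force: [-0.0, 0.3, -1.1]
width: 0.0306
finger_force: 60.4
```

Emit:
carry_out([
  [0,0,0.1,0,0,0,-1],
  [0,0,0.2,0,0,0,-1],
  [0,0,0.3,0,0,0,-1],
  [0,0,0.3,0,0,0,-1],
])

```text
clock: 32.95
tcp_pos: [0.6202, 0.0705, 0.1343]
eef_rot: [-0.273, 3.129, 0.0]
force: [0.3, 0.9, -0.2]
width: 0.0305
finger_force: 60.4
```

Emit:
carry_out([
  [0,0,0.05,0,0,0,-1],
  [0,0,0.1,0,0,0,-1],
  [0,0,0.1,0,0,0,-1],
])

```text
clock: 33.25
tcp_pos: [0.6202, 0.0704, 0.1333]
eef_rot: [-0.273, 3.129, 0.0]
force: [0.6, -0.4, 0.8]
width: 0.0305
finger_force: 60.5
```

Within about 1 mm of the ligature's top edge, so I'll release the cap here.

Emit:
carry_out([
  [0,0,0.05,0,0,0,-1],
  [0,0,0.05,0,0,0,-1],
  [0,0,0.05,0,0,0,1],
  [0,0,0.05,0,0,0,1],
  [0,0,0.05,0,0,0,1],
  [0,0,0.05,0,0,0,1],
  [0,0,0.05,0,0,0,1],
  [0,0,0.05,0,0,0,1],
])

```text
clock: 34.05
tcp_pos: [0.6201, 0.0705, 0.1328]
eef_rot: [-0.273, 3.129, 0.0]
force: [1.0, 0.6, -0.5]
width: 0.0856
finger_force: 0.0
```

Emit:
carry_out([
  [0,0,-3,0,0,0,1],
  [0,0,-7,0,0,0,1],
  [0,0,-11,0,0,0,1],
  [0,0,-11,0,0,0,1],
  [0,0,-11,0,0,0,1],
  [0,0,-11,0,0,0,1],
])

```text
clock: 34.65
tcp_pos: [0.6196, 0.0705, 0.242]
eef_rot: [0.273, -3.129, -0.0]
force: [0.0, -0.4, -1.3]
width: 0.0851
finger_force: 0.0
```

```bash
python3 -c "
from h import *
st()
im,d=get_image('scene');cv2.imwrite('pics/s13.png',cv2.resize(im[120:240,220:380],(800,600)))
cyl('scene',[.6195,.07],.025,.08)
cyl('scene',[.6195,.07],.093,.115,.0165,.0185)
cyl('scene',[.6195,.07],.119,.16,lambda z:.01675-(z-.116)*.095,.0195)
C=cloud('scene',d).reshape(-1,3);P=C[np.hypot(C[:,0]-.6195,C[:,1]-.07)<.01];z=P[(P[:,2]>.155)&(P[:,2]<.19)][:,2];print('cap top',np.median(z),z.max())
"
```

```text
t 34.65 p [0.6196 0.0705 0.242 ] yang 99.99 tz [-5.e-04 -0.e+00 -1.e+00] F [ 0.  -0.4 -1.3] w 0.0851 ff 0.0
scene 298 c [0.6187 0.0692] tilt [ 0.003 -0.004] minz 0.025 res 0.00081
scene 111 c [0.6192 0.0693] tilt [-0.016  0.018] minz 0.0932 res 0.00075
scene 273 c [0.6208 0.0688] tilt [ 0.072 -0.003] minz 0.1191 res 0.00094
cap top 0.16705385605661294 0.1683920098160787
```

View pics/s13.png

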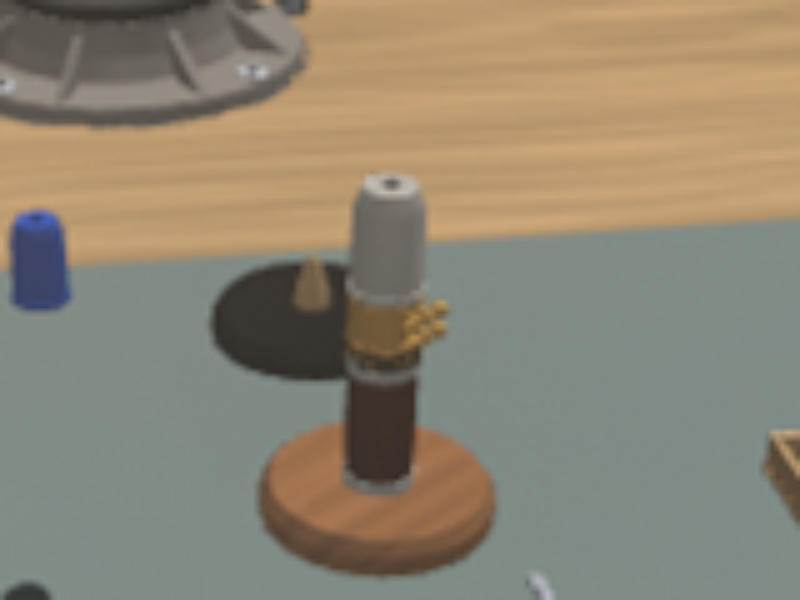

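The cap sits flush on the ligature at (388,290), and the whole stack is upright and released.

```bash
python3 -c "
from workcell import order
print(order.finish_job())"
```

```text
the job is handed in; nothing more can be done
None
```

I assembled the barrel, mouthpiece, ligature and cap on the wooden peg in the order given. In the last picture everything is upright, seated and let go. I handed the job in at about 35 s of the 136 s allowed, but no verdict came back.

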